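Start the thumb bolt in the bench anchor

TASK

Slide the roll of tape straight up off the bolt of the blue bench anchor and stand it on the round cork mat. Then start the brass thumb bolt in its thread without crossing it: turn it backward (counter-clockwise seen from above) until it drops at the start of the thread, then one full turn forward (clockwise). Finish there, still holding the bolt by its tab between the fingers, and leave the other things on the table undisturbed.

Things in the scene. Friction and masses are not known exactly. Their poses are not given: they have to be found in the camera images.
- nut_plate: blue bench anchor, fixed: plate 104 x 84 x 8 mm (x, y, z) with four low screw heads at its corners (up to 10 mm high) and an upright steel threaded boss in the middle, 32 mm in diameter, its top 26 mm above the table. Origin: on the boss axis, on the table; z up. The bolt stands in the boss.
- bolt_tab: flat upright brass tab (head) of the thumb bolt, 30 mm long (x), 14 mm thick (y), on a 13 mm shank, 20 mm high (z); origin at its centre, on the boss axis. Right-handed thread, 7 mm a turn. The bolt (0.13 kg) rests on the thread by its weight and turns very easily; squeezed, it is held up and drops only when let go; loosely between the fingers it drops freely.
- bolt_turn (a joint): angle of the bolt in rad, growing counter-clockwise from above (backward, unscrewing). The zero is arbitrary; the tab lies along the anchor's x at 0.
- bolt_lift (a joint): height of the bolt in m: 0 just at the thread start, after the drop (tab centre 48 mm above the table). At the outset it stands 5 to 6.5 mm high; turned backward, by less than a third of a turn, it climbs to 7 mm, then drops by about 7 mm; further back it would climb again. Then each forward turn lowers it by 7 mm (-0.007 after one; 0.6 mm play). Stops: -0.0112 and 0.0095.
- tape_roll: roll of wide tan tape on a cardboard core, loose, standing on end: 62 mm outside, 40 mm bore, 50 mm high, 0.07 kg; origin at the centre of its underside, z along its axis. At the outset it stands on the blue plate round boss and bolt, underside 8 mm above the table; it clears the bolt when raised by 65 mm.
- mat: round cork mat, fixed, 100 mm in diameter, 4 mm thick; origin at the centre of its underside, on the table.
- jar_teal: bystander: paint jar with black lid and teal band, 58 mm wide, 66 mm high; origin at the centre of its underside
- drier_bottle: bystander: small brown bottle with black cap, 31 mm wide, 74 mm high; origin at the centre of its underside
- eraser: bystander: white eraser in a blue sleeve, 25 x 48 x 14 mm; origin at its underside
- tube_crimson: bystander: white paint tube with crimson band, 46 x 153 x 35 mm, lying; origin at its underside
- tube_green: bystander: white paint tube with green band, 39 x 133 x 30 mm, lying; origin at its underside
- jar_violet: bystander: paint jar with white lid and violet band, 50 mm wide, 58 mm high; origin at the centre of its underside
There are look-alikes about, which are no part of the job. Of the things like the tape_roll, leave any that is green; of the rest the larger one is meant.

How it is judged:
By the outcome, as a careful person would: the job done as asked, in the order asked, and still so for the second after the job is handed in, while the arm keeps its last pose, push and grip.
It also fails if it takes over 72 s, if anything falls off the work surface, if the arm or the gripper's body presses on something with over 40 N, if the wrist force passes 120 N, or if a joint passes its speed limit or range.

ROBOT

A 7-joint arm with a two-finger parallel gripper is mounted at the origin on a cart in front of the work surface, level with it; the furniture and walls round the work are solid. World frame = base frame: x ahead of the robot, y to its left, z up, the work surface at z = 0. Lengths are in mm, angles in rad, forces in N, time in s.
With the tool pointing down it reaches from about 400 to 900 mm from the base axis. Payload 5.6 kg.
Tool frame: the origin (TCP) lies midway between the tips of the shut fingers; the grasp point (between the pads) lies 19 mm behind it; x points along the fingers, y is the direction in which the jaws open and shut, and the axes are right-handed (so a half turn about x gives the same grasp; the last joint's range is limited). The gripper opens to 92 mm and grips with 3 to 60 N. Pads are 20 mm wide; open, the fingers measure 128 mm over their backs; the gripper's body (75 mm by 189 mm) begins 69 mm behind the grasp point.
Start: joints at [1.201, 0.468, -0.012, 1.603, 0.006, 1.071, -0.056], TCP at [208.618, -615.62, 214.592] pointing down, gripper open.
Joint ranges: [-2.53, 2.53], [-0.31, 2.02], [-1.57, 1.55], [0.28, 2.44], [-1.29, 4.43], [0.15, 1.84], [-2.92, 2.92]. Speed limits (rad/s): [2.57, 2.57, 3.14, 3.14, 3.14, 3.14, 3.14].

INTERFACE

Orientations are given as a rotation vector (axis times angle).
In Python, from cell import robot, grip, kin, viewer gives the robot as it stands. Calls block until the motion is done:
- robot.movep(position, orientation): joint-space move of the TCP to a pose.
- robot.servo_line(position, feed=150, rotation=None): straight line of the TCP; rotation=None keeps the orientation; feed is the mean speed in mm/s.
- robot.goto_joints(angles): joint-space move.
- grip(opening, newtons=None): opening from 0.0 (shut) to 1.0 (fully open); newtons is the grip in N (None keeps the last); returns when the fingers have stopped.
- robot.hold(seconds).
- kin.ik(position, orientation): joint angles nearest the present ones, or None.
- robot.observe(): the state.
- viewer.read_camera(name): name is "side" or "top" or "wrist"; returns the picture (420x560x3 uint8, red, green, blue); there is no depth.
- viewer.camera_info(name): a dict with "camera_matrix" (3x3 intrinsics, pixels), "R" (3x3) and "t" (3): a world point X has camera coordinates R X + t. Camera axes: x right, y down, z forward; pixel columns grow to the right and rows downward; lengths in mm; the calibration is good to about 2 mm. A picture is of the moment at which its call begins: read the wrist's pose just before it. camera_info takes no time and is no camera call; for the wrist camera it gives the pose at the moment of the call.
A pose or a line that the arm cannot do raises robot.IKError and nothing moves.
- robot.job_done(): hands the job in, once; it reports no verdict.
Trained networks look in the newest picture that a camera, given by its name, has taken for a name from the list of things; names that differ only in an ending like _2 or _b are one class to them, and where a whole thing is asked for, a point or a joint stands for the part that bears it (a point fixed in the world has none). Each returns a list of dicts, best first, with "confidence" (0 to 1); they miss things now and then, are a little off and sometimes report something else, mostly with a low value. They report only what shows in the picture. A call takes as long as a camera call. They do not tell look-alikes from the thing itself.
- viewer.silhouettes(name, camera): "mask" (420x560 bool, what is visible of it).
- viewer.pinpoint(name, camera): "at" ([x, y, z] in mm, in the coordinates of the camera as it stood for that picture, good to about 4 mm: a listed point, or the origin of a listed thing).
The state is a dict: "t": time; "joints": joint angles; "joint_velocities": joint speeds; "joint_torque": joint torques, N m; "tcp_pos": TCP position; "tcp_rot": TCP orientation; "contact_force": force on the tool from outside, world axes, zero at the start; "wrist_torque": the same for the moment, N m; "grip_width": opening from 0.0 (shut) to 1.0 (fully open).
Only numpy, scipy, OpenCV 4.12 (cv2) and the standard library are available. Lean on these libraries where they do the work, as an engineer would, in place of code of your own. Each camera call takes 0.05 s, during which the arm holds its last target.

## Working session

There is one attempt and no reset: what is moved stays moved. The work goes in short steps, each a Python script; the robot and the scene stay as the last script left them, time stands still between calls to the robot, and variables do not carry over. Pictures are saved under pics/ and viewed, and the job is handed in when it is done.

```bash
ls; mkdir -p pics
python3 - <<'E'
from cell import robot, grip, kin, viewer
import cv2
print(robot.observe())
for c in ["side","top","wrist"]:
    im=viewer.read_camera(c); cv2.imwrite(f"pics/a_{c}.png",im[:,:,::-1])
    i=viewer.camera_info(c); print(c,i)
E
```

```text
pics
{'t': 0.0, 'joints': array([ 1.20099585,  0.46835906, -0.01157516,  1.60363547,  0.00602823,
        1.07140311, -0.05632704]), 'joint_velocities': array([ 0.00077151,  0.00085413, -0.00014667,  0.00037803, -0.00123622,
       -0.00028887, -0.00144957]), 'joint_torque': array([ 2.11068791e-04, -5.20567560e+01, -1.22895560e-02, -2.43750519e+01,
       -5.67037915e-02,  1.72395824e-02,  1.54282338e-04]), 'tcp_pos': array([ 208.37827077, -615.06873224,  213.64720333]), 'tcp_rot': array([ 2.04486859,  0.33888388, -2.04579319]), 'contact_force': array([ 0.66442225, -0.19748329,  0.3293729 ]), 'wrist_torque': array([ 0.03418626, -0.01356099, -0.01655302]), 'grip_width': 0.9968446154899836}
side {'camera_matrix': array([[469.567604  ,   0.        , 271.08560217],
       [  0.        , 469.567604  , 213.56161248],
       [  0.        ,   0.        ,   1.        ]]), 'R': array([[-0.90698798, -0.42113141, -0.00459729],
       [-0.26958068,  0.58891158, -0.76191168],
       [ 0.32357234, -0.6898054 , -0.64766461]]), 't': array([329.84090912, 316.5582699 , 607.34708097])}
top {'camera_matrix': array([[460.16279472,   0.        , 277.88678632],
       [  0.        , 460.16279472, 211.66272095],
       [  0.        ,   0.        ,   1.        ]]), 'R': array([[-0.00626932, -0.99983226,  0.01720885],
       [-0.99174097,  0.00401214, -0.12819423],
       [ 0.12810368, -0.01787041, -0.99159977]]), 't': array([-245.13111421,  487.13616261,  884.85213666])}
wrist {'camera_matrix': array([[355.4145377 ,   0.        , 277.22745599],
       [  0.        , 355.4145377 , 211.69805794],
       [  0.        ,   0.        ,   1.        ]]), 'R': array([[ 3.20863255e-01, -9.47125510e-01, -1.99721914e-04],
       [-9.20886830e-01, -3.12023501e-01,  2.33685218e-01],
       [-2.21391550e-01, -7.47970786e-02, -9.72312285e-01]]), 't': array([-649.09766791,  -26.24299337,  388.45730081])}
```

View pics/a_side.png

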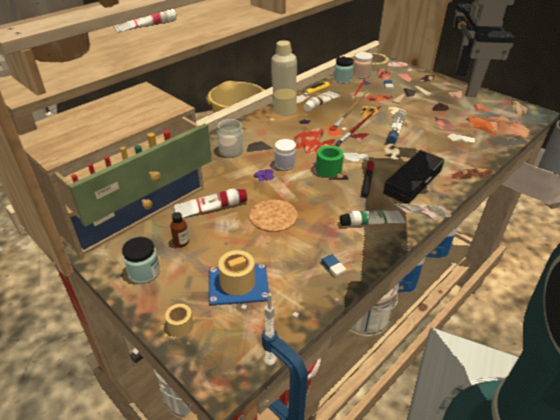

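View pics/a_top.png

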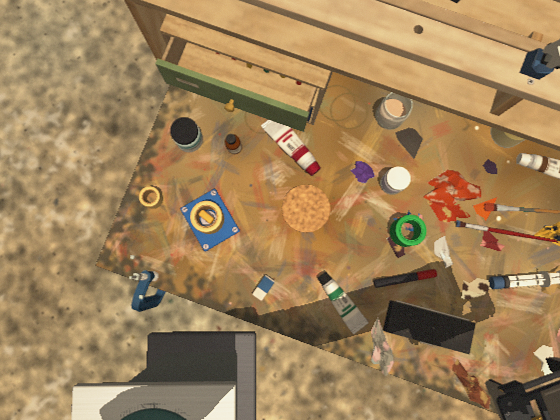

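View pics/a_wrist.png

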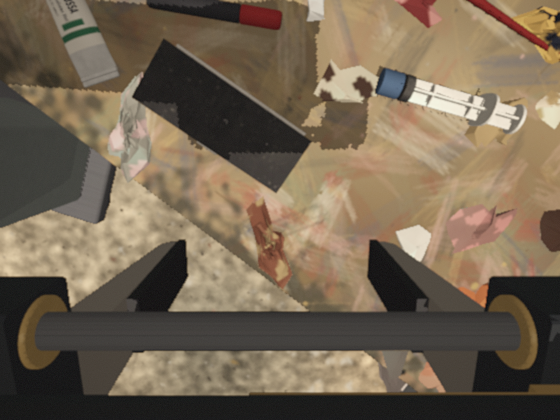

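```bash
cat > h.py <<'E'
from cell import robot, grip, kin, viewer
import cv2, numpy as np
from scipy.spatial.transform import Rotation as Ro
def w(at,i): return i["R"].T@(np.array(at)-i["t"])
def ray(px,i):
    d=i["R"].T@np.linalg.solve(i["camera_matrix"],[px[0],px[1],1.]); return -i["R"].T@i["t"], d
def onz(px,i,z):
    c,d=ray(px,i); return c+d*(z-c[2])/d[2]
def proj(X,i):
    p=i["camera_matrix"]@(i["R"]@np.array(X,float)+i["t"]); return p[:2]/p[2]
E
python3 - <<'E'
from h import *
for c in ["top","side"]:
    im=viewer.read_camera(c); i=viewer.camera_info(c)
    for n in ["nut_plate","bolt_tab","tape_roll","mat","jar_teal","drier_bottle","eraser","tube_crimson","tube_green","jar_violet"]:
        for r in viewer.pinpoint(n,c): 
            X=w(r["at"],i); print(c,n,round(r["confidence"],2),X.round(0),proj(X,i).round(0))
    x,y=(207,213) if c=="top" else (237,275)
    cv2.imwrite(f"pics/b_{c}.png",cv2.resize(im[y-60:y+60,x-80:x+80,::-1],None,fx=5,fy=5,interpolation=cv2.INTER_CUBIC))
E
```

```text
top nut_plate 0.64 [ 476. -110.   -1.] [211. 219.]
top bolt_tab 0.49 [ 475. -108.   51.] [207. 216.]
top tape_roll 0.78 [ 448. -508.   -3.] [403. 231.]
top tape_roll 0.67 [ 476. -105.   10.] [208. 218.]
top tape_roll 0.57 [516.  11.   5.] [152. 199.]
top tape_roll 0.18 [ 550. -486.   -4.] [391. 183.]
top mat 0.8 [ 493. -305.   -1.] [305. 210.]
top drier_bottle 0.65 [ 625. -159.   -2.] [235. 148.]
top eraser 0.59 [ 335. -215.   -0.] [262. 288.]
top tube_crimson 0.73 [ 633. -281.    3.] [293. 144.]
top tube_green 0.81 [ 312. -373.   -2.] [340. 299.]
top tube_green 0.16 [ 552. -487.   -1.] [392. 182.]
top jar_violet 0.82 [ 549. -490.   -4.] [393. 184.]
side bolt_tab 0.6 [ 479. -100.   51.] [235. 266.]
side tape_roll 0.93 [ 447. -499.   -3.] [329. 173.]
side tape_roll 0.72 [518.  13.  -4.] [182. 328.]
side tape_roll 0.67 [ 475. -108.   12.] [239. 279.]
side mat 0.76 [ 498. -303.   -0.] [274. 215.]
side jar_teal 0.62 [646. -60.  -2.] [145. 273.]
side drier_bottle 0.93 [ 631. -154.    2.] [180. 241.]
side drier_bottle 0.43 [ 478. -107.   13.] [238. 279.]
side eraser 0.81 [ 341. -218.    1.] [332. 265.]
side eraser 0.41 [ 475. -101.    1.] [238. 286.]
side tube_crimson 0.75 [ 636. -278.   -3.] [210. 206.]
side tube_green 0.66 [ 313. -367.   -1.] [369. 222.]
side jar_violet 0.86 [ 552. -480.    2.] [284. 165.]
side jar_violet 0.75 [ 631. -154.    1.] [180. 242.]
```

```bash
python3 -c "
import cv2,numpy as np
a=cv2.imread('pics/b_top.png');b=cv2.imread('pics/b_side.png')
cv2.imwrite('pics/b.png',cv2.resize(np.vstack([a,b]),(400,600)))"
```

```text
(no output)
```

View pics/b_top.png

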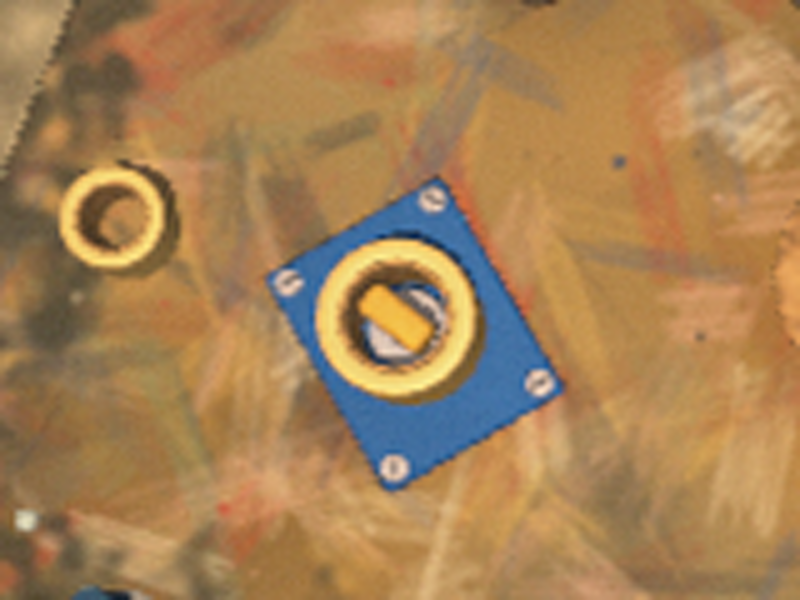

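View pics/b_side.png

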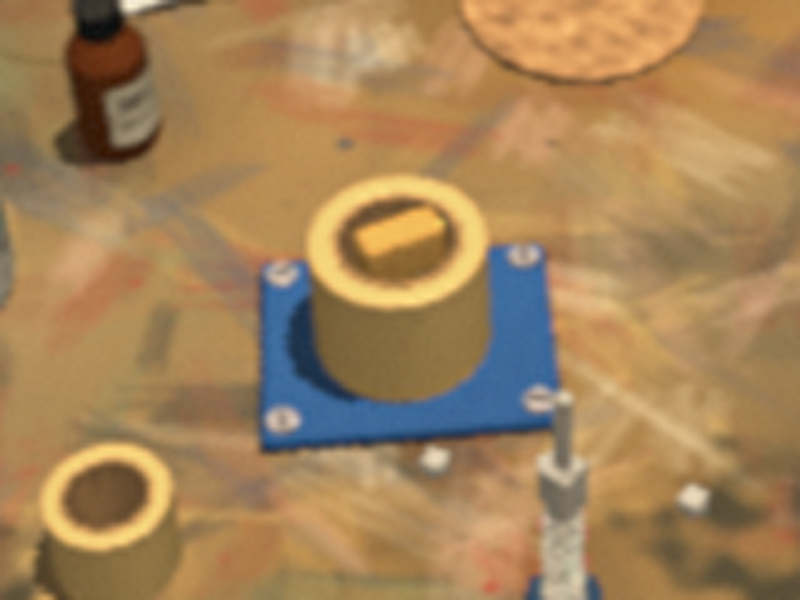

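```bash
cat >> h.py <<'E'
def rv(deg):
    a=np.radians(deg); c,s=np.cos(a),np.sin(a)
    M=np.array([[0,0,-1],[c,s,0],[s,-c,0]]).T
    return Ro.from_matrix(M).as_rotvec()
def yaw(r):
    y=Ro.from_rotvec(r).as_matrix()[:,1]; return np.degrees(np.arctan2(y[1],y[0]))
def triang(pairs):
    A=[];b=[]
    for px,i in pairs:
        c,d=ray(px,i); d=d/np.linalg.norm(d); P=np.eye(3)-np.outer(d,d); A.append(P); b.append(P@c)
    A=np.vstack(A); b=np.hstack(b); x=np.linalg.lstsq(A,b,rcond=None)[0]; return x,np.linalg.norm(A@x-b)
E
python3 - <<'E'
from h import *
T=viewer.camera_info("top");S=viewer.camera_info("side")
print("yaw",yaw(robot.observe()["tcp_rot"]))
print("side cam",ray((0,0),S)[0],"top",ray((0,0),T)[0], "wrist", ray((0,0),viewer.camera_info("wrist"))[0])
# tape ring top centre: top crop (397,318)/5 + (127,153); side crop (398,242)/5+(157,215)
print("ringtop",triang([((127+397/5,153+318/5),T),((157+398/5,215+242/5),S)]))
# tab top centre
print("tab",triang([((127+396/5,153+317/5),T),((157+401/5,215+231/5),S)]))
# screws on plate z=9: average
s=[(127+x/5,153+y/5) for x,y in [(432,198),(288,283),(540,382),(393,468)]]
p=np.array([onz(q,T,9) for q in s]); print(p.round(1),p.mean(0))
s2=[(157+x/5,215+y/5) for x,y in [(282,273),(523,255),(541,400),(282,420)]]
p2=np.array([onz(q,S,9) for q in s2]); print(p2.round(1),p2.mean(0))
a=onz((127+372/5,153+297/5),T,64);b=onz((127+422/5,153+338/5),T,64);print("tabdir",np.degrees(np.arctan2(*(a-b)[1::-1])))
for z in (200,60):
  for a in range(-180,181,30):
    q=kin.ik([477,-107,z],rv(a)); print(a,None if q is None else q.round(2))
E
```

```text
yaw -71.27522940738801
side cam [187.97901664 371.43283459 636.06303069] top [ 368.22326645 -231.23178726  944.08563935] wrist [ 270.18340252 -594.10398445  384.43498676]
ringtop (array([ 476.09907535, -107.31710932,   52.02210355]), np.float64(2.6568672260149047))
tab (array([ 475.42790447, -107.83590242,   57.31444626]), np.float64(2.0023231500368466))
[[ 529.1 -115.8    9. ]
 [ 494.   -57.5    9. ]
 [ 453.  -160.5    9. ]
 [ 418.3 -101.3    9. ]] [ 473.60099811 -108.77262005    9.        ]
[[ 530.2 -111.     9. ]
 [ 454.8 -155.4    9. ]
 [ 419.7  -96.9    9. ]
 [ 496.   -52.3    9. ]] [ 475.19738064 -103.89120659    9.        ]
tabdir 50.551459494278674
-180 [-0.9   0.51  1.37  2.06 -0.58  1.06 -2.38]
-150 [ 0.3   0.22 -0.17  1.99  0.05  0.93 -2.51]
-120 [ 0.38  0.23 -0.26  1.99  0.07  0.93 -2.01]
-90 [ 0.46  0.24 -0.36  1.98  0.1   0.93 -1.52]
-60 [ 0.53  0.25 -0.43  1.98  0.13  0.94 -1.01]
-30 [ 0.59  0.26 -0.5   1.98  0.15  0.94 -0.51]
0 [ 0.65  0.27 -0.57  1.97  0.18  0.94 -0.01]
30 [ 0.7   0.29 -0.64  1.97  0.21  0.95  0.49]
60 [ 0.75  0.3  -0.69  1.97  0.23  0.95  0.99]
90 [ 0.84  0.33 -0.8   1.96  0.28  0.97  1.47]
120 [ 1.16  0.58 -1.3   1.95  0.63  1.11  1.68]
150 [ 1.16  0.58 -1.3   1.95  0.63  1.11  2.21]
180 [-0.9   0.51  1.37  2.06 -0.58  1.06 -2.38]
-180 [-0.79  0.94  1.34  2.15 -1.11  1.07 -1.97]
-150 [ 0.17  0.43 -0.02  2.1   0.01  0.61 -2.48]
-120 [ 0.25  0.44 -0.12  2.1   0.09  0.61 -2.02]
-90 [ 0.34  0.45 -0.23  2.09  0.17  0.62 -1.57]
-60 [ 0.43  0.46 -0.33  2.08  0.25  0.63 -1.12]
-30 [ 0.5   0.48 -0.42  2.08  0.32  0.64 -0.66]
0 [ 0.57  0.5  -0.5   2.08  0.38  0.66 -0.19]
30 [ 0.63  0.52 -0.58  2.07  0.45  0.68  0.28]
60 [ 0.65  0.52 -0.6   2.07  0.47  0.68  0.79]
90 [ 0.68  0.53 -0.65  2.07  0.5   0.7   1.28]
120 [ 1.1   0.98 -1.33  2.05  1.1   1.12  1.33]
150 [ 1.1   0.98 -1.33  2.05  1.1   1.12  1.86]
180 [-0.79  0.94  1.34  2.15 -1.11  1.07 -1.97]
```

Run:
```python
from h import *
import json
R={}
for k,p in [("A",[450,-190,260]),("B",[450,-60,260])]:
    robot.movep(p,rv(-90))
    i=viewer.camera_info("wrist"); im=viewer.read_camera("wrist"); cv2.imwrite(f"pics/c_{k}.png",im[:,:,::-1])
    R[k]={q:v.tolist() for q,v in i.items()}
    for n in ["nut_plate","bolt_tab","tape_roll","mat"]:
        for r in viewer.silhouettes(n,"wrist")[:3]:
            m=r["mask"]; ys,xs=np.where(m); print(k,n,round(r["confidence"],2),xs.mean().round(1),ys.mean().round(1),xs.min(),xs.max(),ys.min(),ys.max())
        for r in viewer.pinpoint(n,"wrist")[:3]: print("   pin",round(r["confidence"],2),w(r["at"],i).round(1))
json.dump(R,open("cams.json","w")); o=robot.observe(); print(o["t"],o["tcp_pos"],o["joints"].round(2))
```

```text
A nut_plate 0.76 210.1 156.9 154 258 104 212
   pin 0.71 [ 475.6 -104.5   -0.9]
A bolt_tab 0.75 196.8 164.1 182 212 152 177
A bolt_tab 0.28 197.5 164.3 182 212 152 177
   pin 0.81 [ 476.8 -102.4   55. ]
A tape_roll 0.68 198.0 162.6 167 231 134 192
A tape_roll 0.62 538.5 184.3 512 559 157 215
A tape_roll 0.58 96.2 121.3 72 121 102 140
   pin 0.91 [ 447.4 -503.4    1.1]
   pin 0.7 [517.1  12.8  -2.8]
   pin 0.64 [ 476.  -105.6    9.4]
A mat 0.86 373.3 139.0 331 415 96 182
   pin 0.67 [ 497.5 -303.8   -0.8]
B nut_plate 0.76 314.1 156.6 266 366 104 213
   pin 0.78 [473.6 -99.2  -4.5]
B bolt_tab 0.95 320.9 164.3 308 334 152 177
   pin 0.83 [ 478.  -103.4   54. ]
B tape_roll 0.8 320.7 162.9 291 350 133 193
B tape_roll 0.69 212.7 120.8 193 234 102 140
   pin 0.71 [517.5  13.2  -2.4]
   pin 0.66 [ 477.3 -104.     9.1]
   pin 0.6 [647.2 -67.5  -2. ]
B mat 0.63 484.1 139.8 442 527 97 182
   pin 0.73 [ 497.3 -305.2    1.7]
4.525 [449.98293881 -60.46880901 259.91912292] [ 0.4   0.11 -0.36  1.99  0.04  1.05 -1.55]
```

View pics/c_A.png

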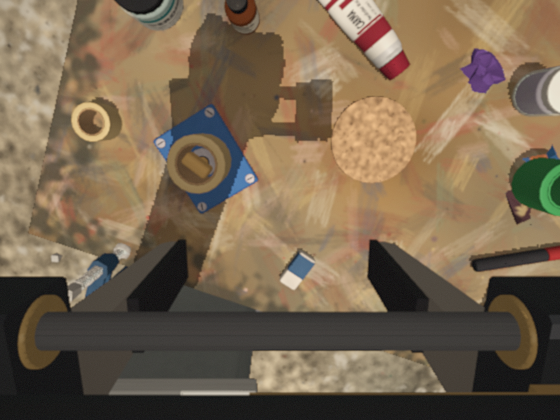

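View pics/c_B.png

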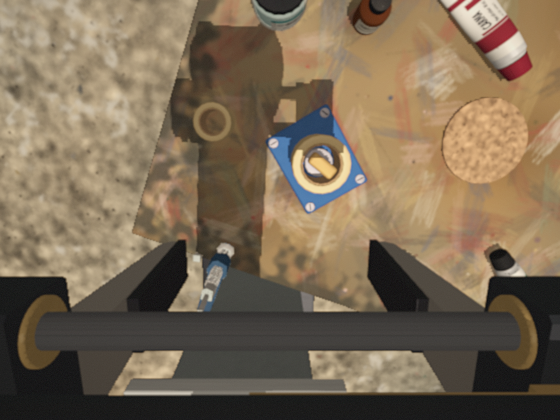

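```bash
cat > d.py <<'E'
from h import *
import json
C=json.load(open("cams.json")); C={k:{q:np.array(v) for q,v in d.items()} for k,d in C.items()}
A,B=C["A"],C["B"]
f=lambda a,b:print(triang([(a,A),(b,B)]))
print("tape");f((199,162.5),(320.9,162.5))
print("tab");f((196.8,164.1),(320.9,164.3))
print("mat");f((373.3,139),(484.1,139.8))
print("clamp");f((122,251),(227,249))
for c,s in((A,[(210,112),(159,142),(250,178.5),(202,207)]),(B,[(324.5,112),(273,143),(360.5,179),(310,207.5)])):
    p=np.array([onz(q,c,9) for q in s]);print(p.mean(0))
E
python3 d.py
python3 -c "
import cv2,numpy as np
a=cv2.imread('pics/c_A.png')[115:210,145:250];b=cv2.imread('pics/c_B.png')[115:210,268:373]
cv2.imwrite('pics/c2.png',cv2.resize(np.hstack([a,b]),None,fx=3.8,fy=3.8,interpolation=2))"
```

```text
tape
(array([ 477.366279  , -106.76706346,   45.63106188]), np.float64(0.16098649546924365))
tab
(array([ 476.28591744, -105.9259997 ,   52.85355007]), np.float64(0.007403302994165943))
mat
(array([ 500.16707308, -304.39672788,    1.94466758]), np.float64(0.09199570442570962))
clamp
(array([365.27129761,   2.74640133,   9.76856673]), np.float64(1.6726911148000774))
[ 475.7378569  -106.49710378    9.        ]
[ 475.39612525 -106.84374712    9.        ]
```

View pics/c2.png

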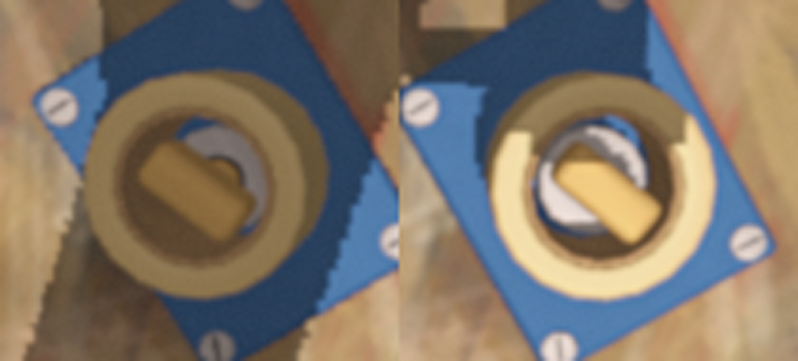

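Run:
```python
from d import *
print("ringtop");f((196.3,163.7),(321.8,164.1))
print(proj([475.8,-106.6,58],A),proj([475.8,-106.6,58],B),[onz(p,c,4) for p,c in(((373.3,139),A),((484.1,139.8),B))])
r=rv(-90)
robot.movep([476,-106.6,150],r)
robot.servo_line([476,-106.6,21],feed=120)
print(robot.observe()["contact_force"])
grip(0.6,15)
o=robot.observe();print(o["t"],o["grip_width"]*92,o["contact_force"],o["tcp_pos"])
i=viewer.camera_info("wrist"); im=viewer.read_camera("wrist"); cv2.imwrite("pics/d_w.png",im[:,:,::-1])
cv2.imwrite("pics/d_s.png",viewer.read_camera("side")[180:390,100:380,::-1])
```

```text
tape
(array([ 477.366279  , -106.76706346,   45.63106188]), np.float64(0.16098649546924365))
tab
(array([ 476.28591744, -105.9259997 ,   52.85355007]), np.float64(0.007403302994165943))
mat
(array([ 500.16707308, -304.39672788,    1.94466758]), np.float64(0.09199570442570962))
clamp
(array([365.27129761,   2.74640133,   9.76856673]), np.float64(1.6726911148000774))
[ 475.7378569  -106.49710378    9.        ]
[ 475.39612525 -106.84374712    9.        ]
ringtop
(array([ 477.02168134, -106.34836961,   56.97578453]), np.float64(0.13779963995572672))
[196.39203821 165.0704409 ] [322.12870122 165.28132036] [array([ 500.30238611, -303.84890718,    4.        ]), array([ 500.17360387, -303.22002999,    4.        ])]
[ 0.11789612  0.19087323 -0.21567038]
6.875 60.63266125951239 [-1.1069708   0.51437924  2.52386591] [ 476.14005034 -106.6583729    21.19371457]
```

View pics/d_w.png

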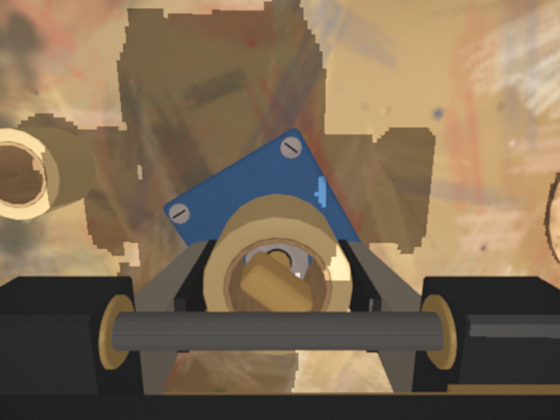

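View pics/d_s.png

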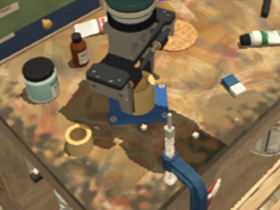

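```bash
python3 - <<'E'
from h import *
robot.servo_line([476,-106.6,40],feed=60)
o=robot.observe();print(o["contact_force"])
robot.servo_line([476,-106.6,96],feed=120)
o=robot.observe();print(o["contact_force"],o["grip_width"]*92)
cv2.imwrite("pics/e_w.png",viewer.read_camera("wrist")[:,:,::-1])
robot.servo_line([499,-303.7,96],feed=200)
robot.servo_line([499,-303.7,25],feed=120)
robot.servo_line([499,-303.7,17.5],feed=30)
o=robot.observe();print(o["t"],o["contact_force"],o["tcp_pos"])
cv2.imwrite("pics/e_w2.png",viewer.read_camera("wrist")[:,:,::-1])
cv2.imwrite("pics/e_s.png",viewer.read_camera("side")[:,:,::-1])
E
python3 -c "
import cv2,numpy as np
a=cv2.imread('pics/e_w.png');b=cv2.imread('pics/e_w2.png');cv2.imwrite('pics/e.png',cv2.resize(np.hstack([a,b]),(800,300)))"
```

```text
[-0.33611454  0.90338453 -1.1529161 ]
[-0.19378941 -0.0282615   0.30030289] 61.066164770293575
10.3917 [ 0.63613357 -1.04508197 -1.10741039] [ 498.97192297 -303.72351993   17.52765825]
```

View pics/e.png

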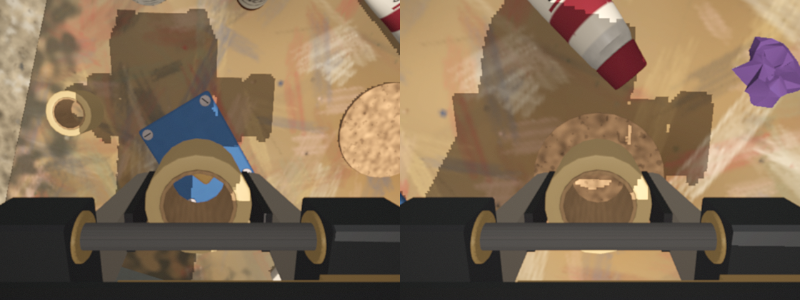

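View pics/e_s.png

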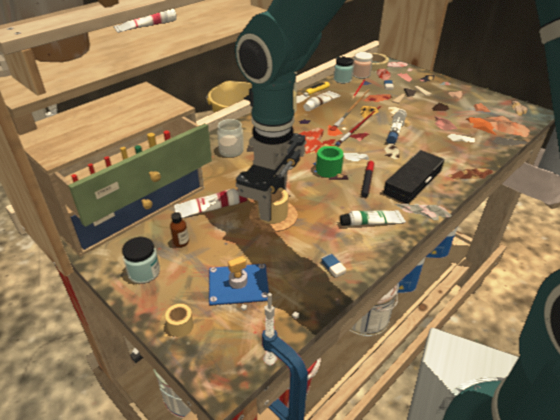

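```bash
python3 - <<'E'
from h import *
import json
for z in (16.9,16.4,15.9):
    robot.servo_line([499,-303.7,z],feed=10)
    f=robot.observe()["contact_force"]; print(z,f.round(2))
    if f[2]>1.5: break
grip(0.95,15)
robot.servo_line([499,-303.7,130],feed=200)
R={}
for k,p in [("A",[470,-150,150]),("B",[470,-70,150])]:
    robot.movep(p,rv(-90))
    i=viewer.camera_info("wrist"); im=viewer.read_camera("wrist"); cv2.imwrite(f"pics/f_{k}.png",im[:,:,::-1])
    R[k]={q:v.tolist() for q,v in i.items()}
    for n in ["bolt_tab"]:
        for r in viewer.silhouettes(n,"wrist")[:1]:
            m=r["mask"]; ys,xs=np.where(m); print(k,n,round(r["confidence"],2),xs.mean().round(1),ys.mean().round(1),cv2.minAreaRect(np.c_[xs,ys].astype(np.float32)))
        for r in viewer.pinpoint(n,"wrist")[:1]: print("   pin",round(r["confidence"],2),w(r["at"],i).round(1))
json.dump(R,open("cams.json","w")); o=robot.observe(); print(o["t"],o["tcp_pos"],o["joints"].round(2))
cv2.imwrite("pics/f_s.png",viewer.read_camera("side")[:,:,::-1])
E
python3 -c "
import cv2,numpy as np
a=cv2.imread('pics/f_A.png');b=cv2.imread('pics/f_B.png');cv2.imwrite('pics/f.png',cv2.resize(np.hstack([a,b]),(800,300)))"
```

```text
16.9 [-0.86 -0.91  2.24]
A bolt_tab 0.74 219.6 205.8 ((219.6342315673828, 205.59396362304688), (40.38813400268555, 22.52887725830078), 34.99202346801758)
   pin 0.61 [ 475.3 -107.2   54.9]
B bolt_tab 0.72 324.8 206.3 ((324.7815246582031, 206.29933166503906), (41.860191345214844, 19.616180419921875), 38.990997314453125)
13.4083 [470.07595732 -71.72375901 149.78222293] [ 0.38  0.29 -0.35  2.06  0.14  0.81 -1.62]
```

View pics/f.png

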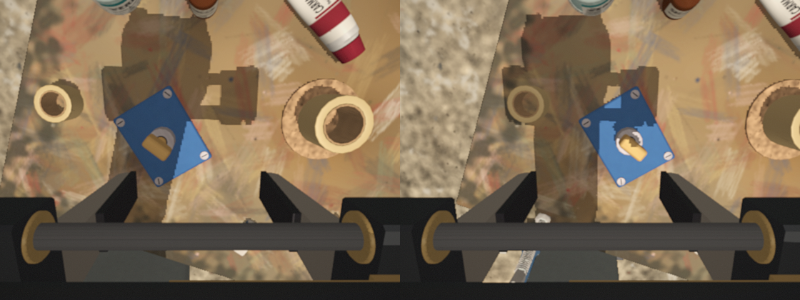

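View pics/f_s.png

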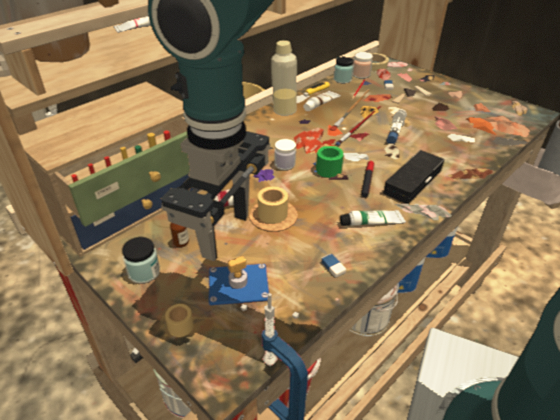

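```bash
python3 -c "
import cv2,numpy as np
a=cv2.imread('pics/f_A.png')[170:240,180:260];b=cv2.imread('pics/f_B.png')[170:240,285:365]
cv2.imwrite('pics/f2.png',cv2.resize(np.hstack([a,b]),None,fx=5,fy=5,interpolation=2))"
cat > d.py <<'E'
from h import *
import json
C=json.load(open("cams.json")); C={k:{q:np.array(v) for q,v in d.items()} for k,d in C.items()}
A,B=C["A"],C["B"]
print("tab",triang([((219.6,205.8),A),((324.8,206.3),B)]))
E
python3 d.py
```

```text
tab (array([ 475.66508825, -106.14190393,   53.4173029 ]), np.float64(0.021476285847487633))
```

View pics/f2.png

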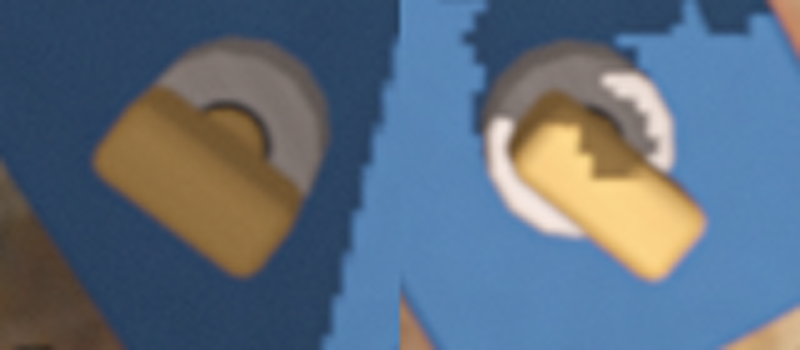

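Run:
```python
from d import *
for c,o,e in ((A,(180,170),[((95,160),(240,277)),((155,88),(300,190))]),(B,(205,170),[((513,150),(655,280)),((565,92),(705,212))])):
    for p,q in e:
        P=onz((p[0]/5+o[0],p[1]/5+o[1]),c,64);Q=onz((q[0]/5+o[0],q[1]/5+o[1]),c,64)
        print(np.degrees(np.arctan2(*(P-Q)[1::-1])))
q0=robot.observe()["joints"]
for a in range(-180,-90,10):
    q=kin.ik([475.7,-106.4,40],rv(a)); print(a,None if q is None else q.round(2))
for a in range(60,160,10):
    q=kin.ik([475.7,-106.4,40],rv(a)); print(a,None if q is None else q.round(2))
```

```text
tab (array([ 475.66508825, -106.14190393,   53.4173029 ]), np.float64(0.021476285847487633))
49.23891054321996
53.667390806413884
47.51338499230818
49.73462805227125
-180 [-0.38  0.55  0.66  2.15 -0.57  0.63 -2.46]
-170 [ 0.19  0.47 -0.04  2.11  0.03  0.56 -2.85]
-160 [ 0.21  0.47 -0.07  2.11  0.06  0.56 -2.7 ]
-150 [ 0.24  0.47 -0.11  2.11  0.09  0.57 -2.55]
-140 [ 0.28  0.48 -0.15  2.1   0.13  0.57 -2.41]
-130 [ 0.3   0.48 -0.18  2.1   0.15  0.57 -2.26]
-120 [ 0.32  0.48 -0.2   2.1   0.17  0.57 -2.1 ]
-110 [ 0.34  0.49 -0.23  2.1   0.2   0.58 -1.95]
-100 [ 0.36  0.49 -0.26  2.1   0.22  0.58 -1.79]
60 [ 0.77  0.62 -0.77  2.07  0.67  0.71  0.61]
70 [ 0.8   0.63 -0.8   2.07  0.7   0.73  0.76]
80 [ 0.82  0.65 -0.84  2.07  0.73  0.74  0.91]
90 [ 0.94  0.75 -1.02  2.06  0.89  0.85  0.96]
100 [ 1.1   1.04 -1.33  2.06  1.17  1.14  0.94]
110 [ 1.1   1.04 -1.33  2.06  1.17  1.14  1.12]
120 [ 1.1   1.04 -1.33  2.06  1.17  1.14  1.29]
130 [-0.78  1.01  1.34  2.16 -1.18  1.09 -2.8 ]
140 [-0.68  0.78  1.11  2.16 -0.98  0.86 -2.78]
150 [-0.54  0.63  0.88  2.15 -0.78  0.71 -2.79]
```

```bash
cat >> h.py <<'E'
AX=[475.7,-106.4]
def tabrow():
    im=viewer.read_camera("wrist"); r=viewer.silhouettes("bolt_tab","wrist")
    if not r: return im,None
    ys,xs=np.where(r[0]["mask"]); return im,(round(r[0]["confidence"],2),xs.mean().round(1),ys.mean().round(1),xs.min(),xs.max(),ys.min(),ys.max())
def save(im,n,c=None):
    if c: im=im[c[0]:c[1],c[2]:c[3]]
    cv2.imwrite(f"pics/{n}.png",im[:,:,::-1])
E
python3 - <<'E'
from h import *
robot.movep(AX+[115],rv(-38))
robot.servo_line(AX+[33],feed=120)
im,r=tabrow(); print(r); save(im,"g1")
grip(17/92,5)
im,r=tabrow(); print(r); save(im,"g2")
o=robot.observe(); print(o["t"],o["grip_width"]*92,o["contact_force"],yaw(o["tcp_rot"]),o["tcp_pos"])
E
python3 -c "
import cv2,numpy as np
a=cv2.imread('pics/g1.png');b=cv2.imread('pics/g2.png');cv2.imwrite('pics/g.png',np.hstack([a,b])[120:420,80:1000][:, :].copy() if 0 else np.hstack([a[120:420,90:480],b[120:420,90:480]]))"
```

```text
(0.67, np.float64(276.8), np.float64(274.7), np.int64(261), np.int64(293), np.int64(238), np.int64(310))
(0.86, np.float64(277.4), np.float64(274.8), np.int64(262), np.int64(294), np.int64(239), np.int64(310))
16.45 16.612057558341803 [ 0.26002497 -0.37655822  0.3205552 ] -37.99677599107392 [ 475.70293132 -106.40075367   32.99772427]
```

View pics/g.png

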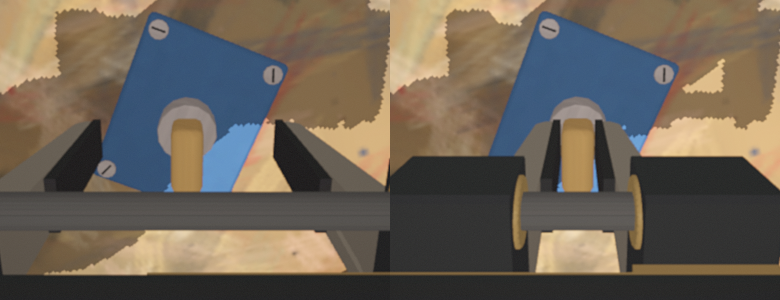

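Run:
```python
from h import *
prev=None; log=[]
for a in range(-30,80,8):
    robot.movep(AX+[33],rv(a))
    im,r=tabrow(); save(im,f"h_{a}",(180,340,180,380))
    print(a,round(robot.observe()["t"],2),None if r is None else [float(v) for v in r])
    if r and prev and r[2]<prev-3.5: break
    if r: prev=r[2]
o=robot.observe(); print(yaw(o["tcp_rot"]),o["tcp_pos"],o["contact_force"],o["wrist_torque"])
```

```text
-30 16.8 [0.77, 277.9, 274.6, 259.0, 297.0, 237.0, 311.0]
-22 17.15 [0.73, 278.1, 274.7, 260.0, 296.0, 237.0, 310.0]
-14 17.5 [0.62, 278.2, 274.2, 260.0, 297.0, 237.0, 311.0]
-6 17.85 [0.92, 278.0, 275.0, 259.0, 296.0, 238.0, 310.0]
2 18.2 [0.66, 278.0, 274.7, 258.0, 297.0, 237.0, 311.0]
10 18.55 [0.84, 278.2, 274.8, 259.0, 297.0, 238.0, 310.0]
18 18.9 [0.77, 278.5, 275.3, 260.0, 297.0, 239.0, 310.0]
26 19.25 [0.78, 278.3, 275.4, 259.0, 297.0, 238.0, 311.0]
34 19.6 [0.63, 278.6, 275.0, 260.0, 298.0, 239.0, 310.0]
42 19.95 [0.64, 278.2, 274.8, 262.0, 295.0, 239.0, 310.0]
50 20.3 [0.91, 278.3, 270.9, 260.0, 296.0, 234.0, 309.0]
49.75260857236348 [ 475.61913382 -106.43310318   32.9632009 ] [ 0.65567084  0.29590538 -0.54499735] [ 0.04632761 -0.18889461 -0.00149208]
```

```bash
python3 -c "
import cv2,numpy as np
cv2.imwrite('pics/h.png',cv2.resize(np.hstack([cv2.imread(f'pics/h_{k}.png') for k in (34,42,50)]),None,fx=1.33,fy=2,interpolation=2)[:, :])"
python3 - <<'E'
from h import *
for k in range(2):
    im,r=tabrow(); print([float(v) for v in r])
i=viewer.camera_info("wrist")
a=np.radians(50-90); d=np.array([np.cos(a),np.sin(a),0])
for l in (7,0):
    for s in (15,-15): print(l,proj(np.array(AX+[58+l])+s*d,i))
s=viewer.read_camera("side"); save(cv2.resize(s[200:330,160:320],None,fx=4,fy=4),"h_s")
E
```

```text
[0.84, 278.1, 271.1, 260.0, 296.0, 235.0, 307.0]
[0.83, 278.3, 271.1, 260.0, 296.0, 234.0, 308.0]
7 [276.73773887 318.8896862 ]
7 [276.6042185  253.02496217]
0 [276.77057149 310.67089667]
0 [276.64451329 247.36218675]
```

View pics/h.png

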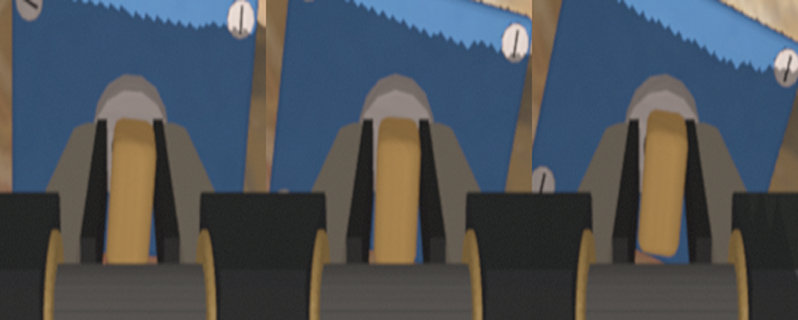

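View pics/h_s.png

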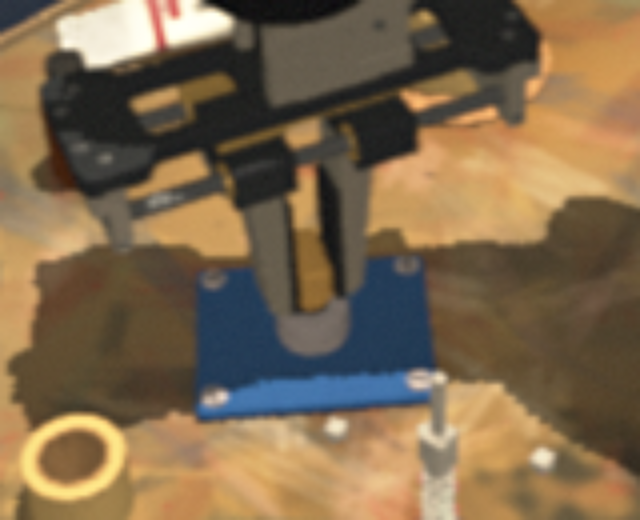

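```bash
python3 - <<'E'
from h import *
grip(0.3,5)
im,r=tabrow(); save(im,"i0",(180,340,180,380)); print([float(v) for v in r])
grip(17/92,5)
im,r=tabrow(); save(im,"i1",(180,340,180,380)); print([float(v) for v in r])
ang=list(np.linspace(50,-132,11)[1:])
for k,a in enumerate(ang):
    robot.movep(AX+[33-2*(k+1)/10],rv(a))
    if k in(0,4,9):
        im,r=tabrow(); save(im,f"i{k+2}",(180,340,180,380)); o=robot.observe()
        print(round(a),round(o["t"],2),r and [float(v) for v in r],o["contact_force"].round(1),o["tcp_pos"].round(1))
E
python3 -c "
import cv2,numpy as np
cv2.imwrite('pics/i.png',cv2.resize(np.hstack([cv2.imread(f'pics/i{k}.png') for k in (0,1,2,11)]),(800,320),interpolation=2))"
```

```text
[0.88, 278.3, 270.7, 260.0, 297.0, 234.0, 308.0]
[0.71, 278.0, 270.8, 260.0, 296.0, 235.0, 307.0]
32 21.93 [0.9, 277.0, 270.8, 260.0, 294.0, 235.0, 306.0] [-0.1  0.1 -0.7] [ 475.7 -106.3   32.8]
-41 23.45 [0.67, 277.7, 269.7, 261.0, 295.0, 234.0, 306.0] [-0.  -0.3  0.7] [ 475.5 -106.3   31.9]
-132 25.3 [0.96, 276.9, 269.7, 260.0, 294.0, 234.0, 305.0] [-0.  -1.  -0.1] [ 475.7 -106.3   31. ]
```

View pics/i.png

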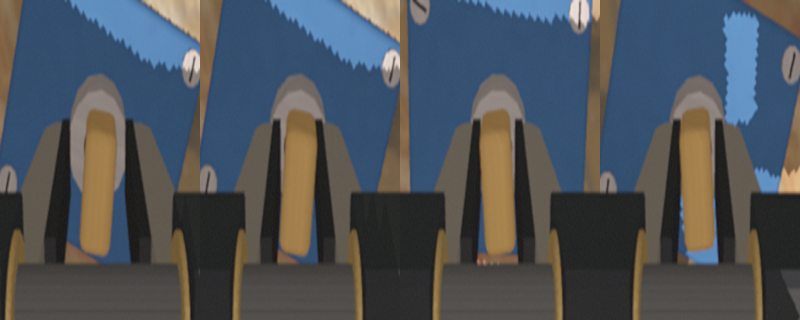

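```bash
python3 - <<'E'
from h import *
grip(0.7,5)
for a in (-90,-45,0,50): robot.movep(AX+[31],rv(a))
im,r=tabrow(); save(im,"j0",(180,340,180,380)); print([float(v) for v in r])
grip(17/92,5)
im,r=tabrow(); save(im,"j1",(180,340,180,380)); print([float(v) for v in r])
o=robot.observe();print(o["t"],o["joints"].round(2))
E
python3 -c "
import cv2,numpy as np
cv2.imwrite('pics/j.png',cv2.resize(np.hstack([cv2.imread(f'pics/j{k}.png') for k in (0,1)]),(800,640),interpolation=2)[:600])"
```

```text
[0.93, 277.9, 269.8, 261.0, 294.0, 234.0, 305.0]
[0.88, 277.7, 269.3, 261.0, 294.0, 233.0, 305.0]
29.775 [ 0.78  0.65 -0.78  2.08  0.71  0.71  0.4 ]
```

View pics/j.png

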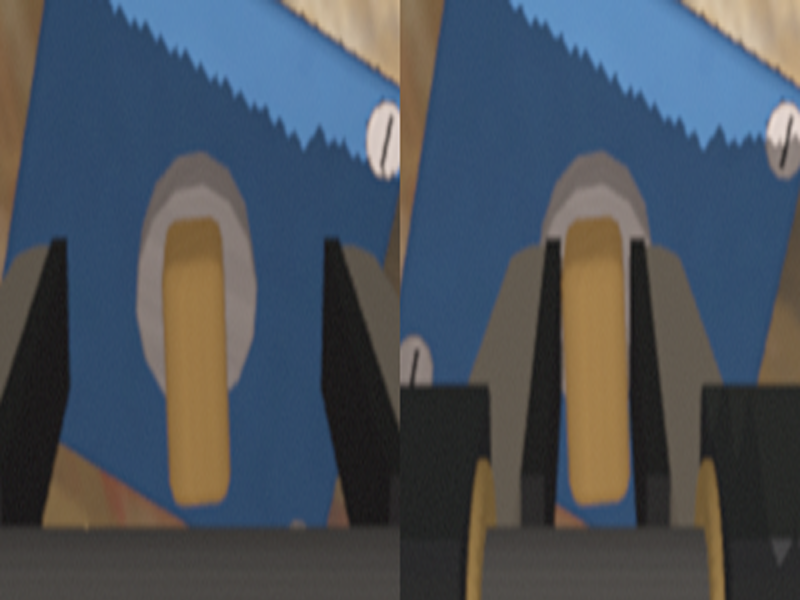

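```bash
python3 - <<'E'
from h import *
ang=list(np.linspace(50,-138,11)[1:])
for k,a in enumerate(ang):
    robot.movep(AX+[31-2*(k+1)/10],rv(a))
im,r=tabrow(); save(im,"k0",(180,340,180,380)); print([float(v) for v in r])
grip(0.1,4)
im,r=tabrow(); save(im,"k1",(180,340,180,380)); print([float(v) for v in r])
i=viewer.camera_info("wrist"); a=np.radians(-138-90); d=np.array([np.cos(a),np.sin(a),0])
for l in (0,-7):
    for s in (15,-15): print(l,proj(np.array(AX+[58+l])+s*d,i))
o=robot.observe();print(o["t"],yaw(o["tcp_rot"]),o["tcp_pos"],o["grip_width"]*92,o["contact_force"])
s=viewer.read_camera("side"); save(s,"k_s")
E
python3 -c "
import cv2,numpy as np
cv2.imwrite('pics/k.png',cv2.resize(np.hstack([cv2.imread(f'pics/k{k}.png') for k in (0,1)]),(800,640),interpolation=2)[:600])"
```

```text
[0.6, 276.9, 268.1, 260.0, 294.0, 232.0, 304.0]
[0.89, 277.3, 268.2, 262.0, 292.0, 233.0, 303.0]
0 [278.08169455 314.14337741]
0 [278.18612573 249.16917045]
-7 [278.04570519 306.29050467]
-7 [278.1439487  243.81032272]
33.8 -137.94138190997487 [ 475.96323127 -106.39665696   29.04121681] 13.556902130403824 [ 1.23481408 -0.01259226 -0.50783576]
```

View pics/k.png

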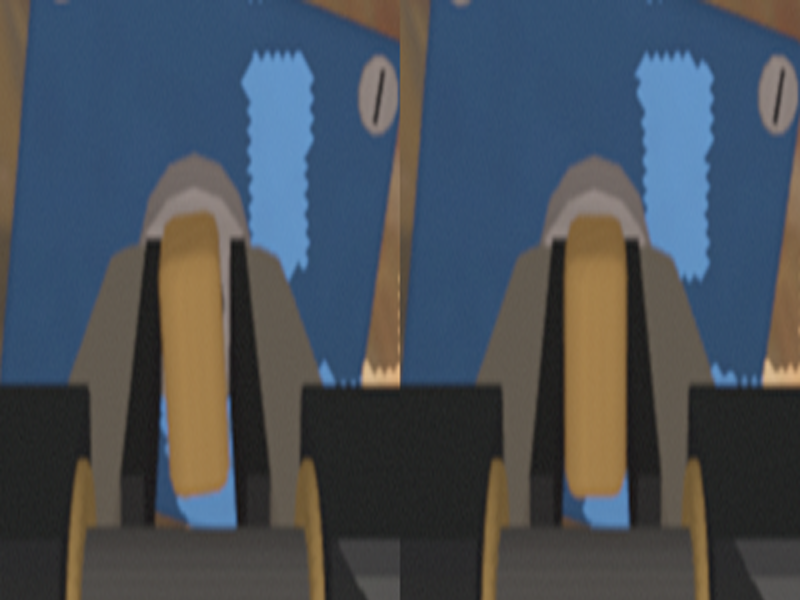

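View pics/k_s.png

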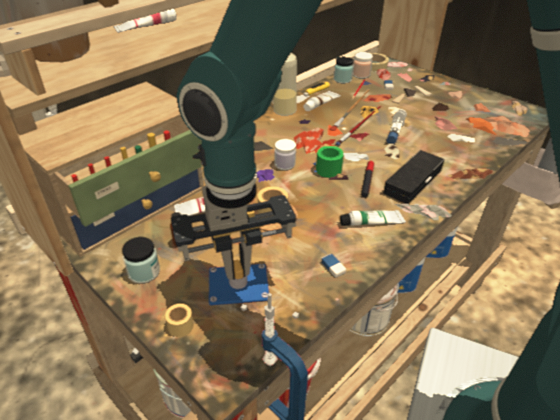

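Run:
```python
from h import *
grip(0.1,8); robot.hold(0.3)
im,r=tabrow(); print([float(v) for v in r])
o=robot.observe();print(o["t"],o["grip_width"]*92,o["contact_force"],o["wrist_torque"])
save(viewer.read_camera("top"),"l_t")
i=viewer.camera_info("top")
for n in ["tape_roll","mat"]:
    for q in viewer.pinpoint(n,"top"): print(n,round(q["confidence"],2),w(q["at"],i).round(0))
```

```text
[0.63, 502.7, 12.8, 438.0, 559.0, 0.0, 31.0]
34.4667 14.385901808228486 [ 1.71850006  0.98407113 -1.03691081] [ 0.22223093 -0.47486677  0.02525127]
tape_roll 0.94 [ 498. -302.    7.]
tape_roll 0.87 [ 448. -509.   -1.]
mat 0.9 [ 492. -306.    1.]
```

View pics/l_t.png

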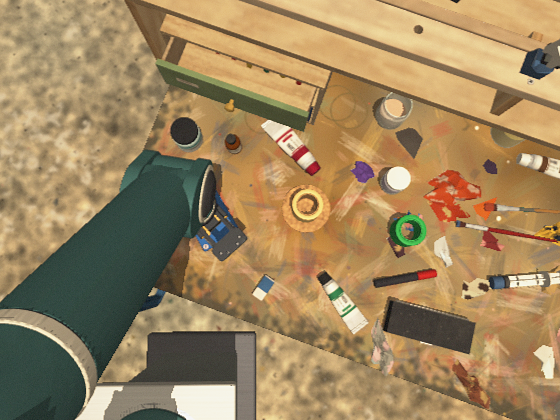

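Run:
```python
from h import *
im,r=tabrow(); print([float(v) for v in r]); save(im,"m")
```

```text
[0.58, 277.5, 267.7, 262.0, 293.0, 233.0, 303.0]
```

View pics/m.png

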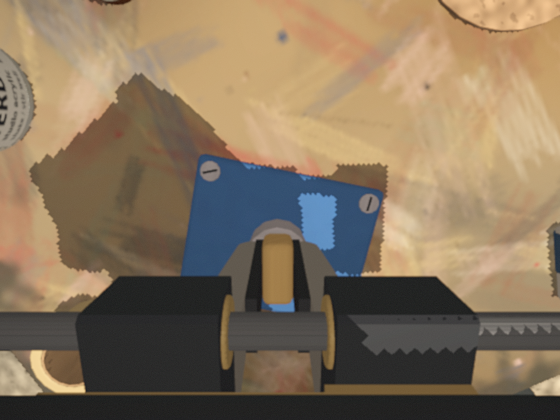

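The wrist view shows the tab at (277, 268) held squarely between the pads. The small tan roll, at about (55, 360), hasn't moved.

Run:
```python
from h import *
robot.job_done(); print(robot.observe()["t"])
```

```text
the job is handed in; nothing more can be done
the job is handed in; nothing more can be done
```

I finished the job and handed it in at about 34.6 s of the 72 s allowed.

- **Tape roll:** I lifted the larger tan roll straight up off the bolt and stood it on the cork mat. The top camera puts it at about (498, -302), against a mat centre of about (499, -304).
- **Backward turn:** I turned the bolt counter-clockwise with loose fingers, about 80° in all. It climbed slightly, then dropped. The drop showed as 4–5 px in the wrist camera, where 7 mm should give about 5.7 px. Opening the fingers wide made no further change, so it had dropped fully.
- **Forward turn:** I then turned it one full turn clockwise, with one regrip on the way, and squeezed the tab at 8 N. I found the drop in 8° steps, so the thread start, and with it the full turn, is known to about ±4°.
- **Final state:** The lower edge of the tab in the image fits a lift of about -7 mm, while the upper edge reads about 1.5 px lower than the same comparison gave after the drop. The fingers measure 14.4 mm apart on the 14 mm tab.
- **Other things:** The last pictures show nothing else disturbed.

One check disagreed: a late tab detection landed at (503, 13), which was false. A repeat found the tab at (277, 268) between the pads, matching the picture.

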